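# Thread the probe rod through the rock-test guide

### The job

Take the cone-pointed rod with the blue knob out of the white rack and thread it, point down, through the upper and then the lower brass bushing of the guide stand. Finish while still holding it by the knob, upright and still, hanging freely through both bushings (not forced against them), its point about 10 mm above the stone core and never touching the stone. Leave the yellow-knobbed rod in the rack and the flask, mortar and scale where they are.

Things in the scene. Friction and masses are not known exactly. Their poses are not given: they have to be found in the camera images.
- cone_rod: The rod to use: steel shaft 12 mm wide, 120 mm long, under a blue knob 44 mm tall (collar 28 mm wide, 5 mm high, then 22 mm wide, 39 mm high); 0.14 kg. Its lowest 15 mm taper to a point. Origin at the lower end, z axis from there to the knob. Starts upright in one of the rack's two holes, hanging by its collar on the rack's top.
- cone_tip (a point): The point of the blue-knobbed rod (its lower end, the rod's origin).
- knob_mid (a point): Where to grip the blue knob from above: on the rod's axis, 146 mm above the point, 26 mm above the collar's underside, 18 mm below the knob's top.
- flat_rod: Spare rod, to be left alone: steel shaft 12 mm wide, 120 mm long, under a yellow knob 44 mm tall (collar 28 mm wide, 5 mm high, then 22 mm wide, 39 mm high); 0.14 kg. Its lower end is flat. Origin at the lower end, z axis from there to the knob. Starts upright in one of the rack's two holes, hanging by its collar on the rack's top.
- rack: White plastic rack, fixed, 70 x 170 mm, 135 mm tall: base, two end walls and a top plate 12 mm thick with two 18 mm holes, 55 mm either side of its origin along its y axis. Origin at the centre of its underside. A rod hung in it has its lower end 15 mm and its knob's top 179 mm above the bench; lift it 120 mm to clear the rack, 165 mm to pass over the other knob.
- stand: Guide stand, fixed: grey base 130 x 120 x 10 mm, aluminium column on its -x side, two level arms with brass bushings in line on the stand's vertical z axis; bores 15 mm wide, chamfered 1.5 mm on top. Reddish stone core, 54 mm wide, fixed on the base under them. Origin at the underside, on the bore axis. Nothing is higher than the upper bushing's top.
- upper_bushing (a point): Centre of the bore of the upper bushing at its top face, 135 mm above the bench; the bushing is 16 mm thick.
- lower_bushing (a point): Centre of the bore of the lower bushing at its top face, 72 mm above the bench; the bushing is 12 mm thick (underside 60 mm above the bench).
- stone_top (a point): Centre of the stone core's top face, 30 mm above the bench, on the bore axis.
- flask: Stoppered conical glass flask, 72 mm wide, 114 mm tall, loose on the bench; origin at the centre of its underside.
- mortar: Dark stone mortar 92 mm wide and 55 mm tall with its pestle leaning out to about 90 mm height, loose; origin at the centre of its underside.
- scale: Grey pocket scale, 70 x 120 x 19 mm, loose and flat on the bench; origin at the centre of its underside.
Not all that is in view belongs to the job. Leave any turquoise look-alike of the cone_rod alone.

How it is judged:
On the way, in this order (a step that is already met when the one before it is completed fails the run):
1. the blue-knobbed rod is lifted clear of the rack (z of cone_tip in the frame of rack above 0.135 m and contact force between the fingers and cone_rod above 0.5 N), for 0.1 s.
2. its point is through the upper bushing and not yet in the lower one (horizontal distance between cone_tip and upper_bushing below 0.008 m and height (world z) of cone_tip between 0.073 and 0.117 m and angle between cone_rod's own z axis and vertical below 0.1 rad), for 0.05 s.
At the end, for the whole second after the job is handed in: The fingers hold the blue-knobbed rod (grip over 1 N) at rest and upright (within 0.1 rad) through both bushings, its point 3 to 18 mm above the stone and within 6 mm of the bore axis, pressing on the stand with less than 15 N (z of cone_tip in the frame of stone_top between 0.003 and 0.018 m and horizontal distance between cone_tip and stone_top below 0.006 m and angle between cone_rod's own z axis and vertical below 0.1 rad and contact force between the fingers and cone_rod above 1 N and contact force between cone_rod and stand below 15 N and linear speed of cone_rod below 0.02 m/s); the arm keeps its last pose, push and grip.
It fails at once if the rod touches the stone core (its point comes within 0.5 mm) (z of cone_tip in the frame of stone_top below 0.0005 m and horizontal distance between cone_tip and stone_top below 0.027 m).
It fails at once if the yellow-knobbed rod is lifted or displaced (distance of flat_rod from where it was at the start of the episode above 0.02 m or angle between flat_rod's own z axis and vertical above 0.25 rad).
It fails at once if the flask is knocked or moved (distance of flask from where it was at the start of the episode above 0.03 m or angle between flask's own z axis and vertical above 0.3 rad).
It fails at once if the mortar is knocked or moved (distance of mortar from where it was at the start of the episode above 0.03 m or angle between mortar's own z axis and vertical above 0.3 rad).
It fails at once if the scale is knocked or moved (distance of scale from where it was at the start of the episode above 0.03 m or angle between scale's own z axis and vertical above 0.3 rad).
It also fails if it takes over 51 s, if anything falls off the work surface, if the arm or the gripper's body presses on something with over 40 N, if the wrist force passes 120 N, or if a joint passes its speed limit or range.

### The arm

A 7-joint arm with a two-finger parallel gripper is mounted at the origin on the work surface. World frame = base frame: x ahead of the robot, y to its left, z up, the work surface at z = 0. Lengths are in m, angles in rad, forces in N, time in s.
With the tool pointing down it reaches from about 0.425 to 0.825 m from the base axis. Payload 3.6 kg.
Tool frame: the origin (TCP) lies at the very end of the fingers, on their centre line; the grasp point (between the pads) lies 19 mm behind it; z points along the fingers, y is the direction in which the jaws open and shut (so a half turn about z gives the same grasp; the last joint's range is limited). The gripper opens to 85 mm and grips with 20 to 120 N. Pads are 22 mm wide; open, the fingers measure 114 mm over their backs; the gripper's body (76 mm by 85 mm) begins 54 mm behind the grasp point. The pads swing forward as they close: fully open they stand 13 mm farther back than shut.
Start: joints at [1.127, 0.615, -0.013, 1.423, 0.008, 1.103, -0.04], TCP at [0.263, -0.594, 0.231] pointing down, gripper open.
Joint ranges: [-3.12, 3.12], [-0.3, 2.06], [-1.34, 1.32], [0.26, 2.42], [-1.36, 4.5], [0.01, 1.98], [-2.84, 2.84]. Speed limits (rad/s): [2.79, 2.79, 3.14, 3.14, 3.14, 3.14, 3.14].

### API

Orientations are given as a 3x3 rotation matrix whose columns are the frame's x, y, z axes.
In Python, from workcell import ctrl, eoat, kinematics, viewer, workorder gives the robot as it stands. Calls block until the motion is done:
- ctrl.movep(position, orientation): joint-space move of the TCP to a pose.
- ctrl.move_l(position, rotation=None, feed=0.15): straight line of the TCP; rotation=None keeps the orientation; feed is the mean speed in m/s.
- ctrl.movej(angles): joint-space move.
- eoat.release() and eoat.close(strength=None): open the fingers fully, or close them until they stop; strength is the grip in N (None keeps the last).
- ctrl.dwell(seconds).
- kinematics.ik(position, orientation): joint angles nearest the present ones, or None.
- ctrl.observe(): the state.
- viewer.grab_frame(name): name is "side" or "top" or "wrist"; returns a dict with "pixels" (400x640x3 uint8, red, green, blue), "fovy" (degrees; the focal length in pixels is half the picture's height over the tangent of half this angle, whatever the lens; pixels are square), "cx", "cy" (the principal point, pixels), "k1" (the pictures are not rectified: a ray, as slopes to the right and down, at radius r is drawn at 1 + k1 r^2 times it, then the intrinsics apply), "R" (3x3) and "t" (3): a world point X has camera coordinates R X + t; the wrist camera has in their place "mount" (4x4, takes a point from camera to tool coordinates, whose origin is the TCP and whose axes are the flange's). Camera axes: x right, y down, z forward; pixel columns grow to the right and rows downward; lengths in m; the calibration is good to about 2 mm. A picture is of the moment at which its call begins: read the wrist's pose just before it. There is no depth.
A pose or a line that the arm cannot do raises ctrl.PlanningError and nothing moves.
- workorder.close_job(): hands the job in, once; it reports no verdict.
Trained networks look in the newest picture that a camera, given by its name, has taken for a name from the list of things; names that differ only in an ending like _2 or _b are one class to them, and where a whole thing is asked for, a point or a joint stands for the part that bears it (a point fixed in the world has none). Each returns a list of dicts, best first, with "confidence" (0 to 1); they miss things now and then, are a little off and sometimes report something else, mostly with a low value. They report only what shows in the picture. A call takes as long as a camera call. They do not tell look-alikes from the thing itself.
- viewer.spot_in(camera, name): "position" ([column, row] in pixels, amid what is visible of it).
- viewer.silhouettes(camera, name): "mask" (400x640 bool, what is visible of it) and "position" ([column, row] in pixels, amid what is visible of it).
- viewer.spot_point(camera, name): "position" ([column, row] in pixels: a listed point, or the origin of a listed thing).
The state is a dict: "clock": time; "joint_pos": joint angles; "qvel": joint speeds; "joint_efforts": joint torques, N m; "tool_pos": TCP position; "orientation": TCP orientation; "wrist_force": force on the tool from outside, world axes, zero at the start; "wrist_torque": the same for the moment, N m; "opening": finger opening in m.
Only numpy, scipy, OpenCV 4.12 (cv2) and the standard library are available. Lean on these libraries where they do the work, as an engineer would, in place of code of your own. Each camera call takes 0.05 s, during which the arm holds its last target. There are 200 camera calls.

## Working session

There is one attempt and no reset: what is moved stays moved. The work goes in short steps, each a Python script; the robot and the scene stay as the last script left them, time stands still between calls to the robot, and variables do not carry over. Pictures are saved under pics/ and viewed, about 8 in all and at most 12, crops included, and the job is handed in when it is done.

```bash
ls; mkdir -p pics
cat > h.py <<'E'
import numpy as np, cv2
from workcell import ctrl, eoat, kinematics, viewer, workorder
def grab(name):
    s=ctrl.observe(); f=viewer.grab_frame(name)
    if 'mount' in f and f['mount'] is not None:
        T=np.eye(4);T[:3,:3]=np.array(s['orientation']);T[:3,3]=s['tool_pos']
        C=T@np.array(f['mount']); f['Rcw']=C[:3,:3]; f['o']=C[:3,3]
    else:
        R=np.array(f['R']); f['Rcw']=R.T; f['o']=-R.T@np.array(f['t'])
    f['f']=200/np.tan(np.radians(f['fovy'])/2)
    return f
def ray(f,p):
    d=np.array([(p[0]-f['cx'])/f['f'],(p[1]-f['cy'])/f['f']]); u=d.copy()
    for _ in range(30): u=d/(1+f['k1']*(u@u))
    v=f['Rcw']@np.array([u[0],u[1],1]); return v/np.linalg.norm(v)
def atz(f,p,z):
    v=ray(f,p); return f['o']+v*(z-f['o'][2])/v[2]
def proj(f,X):
    c=f['Rcw'].T@(np.array(X)-f['o']); u=c[:2]/c[2]; u=u*(1+f['k1']*(u@u)); return u*f['f']+[f['cx'],f['cy']]
def tri(fs,ps):
    A=np.zeros((3,3));b=np.zeros(3)
    for f,p in zip(fs,ps):
        v=ray(f,p);M=np.eye(3)-np.outer(v,v);A+=M;b+=M@f['o']
    return np.linalg.solve(A,b)
def save(f,n,crop=None,k=1):
    im=f['pixels'][:,:,::-1]
    if crop: im=im[crop[1]:crop[3],crop[0]:crop[2]]
    cv2.imwrite('pics/'+n,cv2.resize(im,None,fx=k,fy=k,interpolation=cv2.INTER_CUBIC))
E
python3 - <<'E'
from h import *
H=dict(knob_mid=.161,cone_rod=.1,flat_rod=.1,rack=0,upper_bushing=.135,lower_bushing=.072,stone_top=.03,stand=0,flask=0,mortar=0,scale=0)
F={c:grab(c) for c in('top','side')}
for c in F:
    save(F[c],c+'.png'); print(c,F[c]['o'].round(3),F[c]['Rcw'][:,2].round(2))
    for n,z in H.items():
        for d in viewer.spot_point(c,n)[:3]:
            print(n,np.round(d['position'],1),round(d['confidence'],2),atz(F[c],d['position'],z).round(3))
a=np.hstack([F[c]['pixels'] for c in F])
print(ctrl.observe()['orientation'])
E
```

```text
pics
top [0.379 0.006 1.347] [ 0.2   0.   -0.98]
knob_mid [330.  235.5] 0.57 [ 0.502 -0.015  0.161]
knob_mid [295.2 220.4] 0.55 [0.543 0.076 0.161]
knob_mid [300.9 183.5] 0.52 [0.642 0.06  0.161]
cone_rod [297.4 229.2] 0.63 [0.527 0.073 0.1  ]
cone_rod [329.5 240.4] 0.61 [ 0.495 -0.014  0.1  ]
cone_rod [307.9 197.4] 0.57 [0.615 0.044 0.1  ]
flat_rod [256.9 239.3] 0.53 [0.501 0.184 0.1  ]
rack [281.2 232.7] 0.95 [0.529 0.127 0.   ]
upper_bushing [384.7 223.1] 0.61 [ 0.536 -0.162  0.135]
lower_bushing [380.1 227.2] 0.63 [ 0.533 -0.157  0.072]
stone_top [384.5 230.2] 0.68 [ 0.529 -0.175  0.03 ]
stone_top [381.1 224.2] 0.45 [ 0.547 -0.166  0.03 ]
stand [382.  229.4] 0.84 [ 0.535 -0.172  0.   ]
flask [196.6 195.2] 0.87 [0.645 0.381 0.   ]
mortar [441.6 183.2] 0.96 [ 0.672 -0.357  0.   ]
scale [334.6 158.9] 0.81 [ 0.753 -0.036  0.   ]
side [0.269 0.659 0.731] [ 0.34 -0.7  -0.63]
knob_mid [284.8 203.7] 0.88 [0.641 0.074 0.161]
knob_mid [350.8 200.9] 0.6 [ 0.5   -0.004  0.161]
knob_mid [325.  199.9] 0.58 [0.559 0.019 0.161]
cone_rod [350.2 246.4] 0.8 [0.464 0.083 0.1  ]
cone_rod [292.4 244.3] 0.74 [0.59  0.135 0.1  ]
rack [314.4 281.5] 0.63 [ 0.53  0.14 -0.  ]
upper_bushing [359.8 165.7] 0.7 [ 0.547 -0.195  0.135]
lower_bushing [358.9 191.8] 0.71 [ 0.531 -0.157  0.072]
lower_bushing [356.5 206.3] 0.49 [ 0.514 -0.093  0.072]
stone_top [357.5 200.1] 0.83 [ 0.537 -0.169  0.03 ]
stand [356.6 205.9] 0.9 [ 0.541 -0.177  0.   ]
flask [215. 338.] 0.64 [0.657 0.369 0.   ]
mortar [337.2 166.5] 0.58 [ 0.68 -0.35  0.  ]
scale [266.9 215.1] 0.93 [ 0.767 -0.021  0.   ]
[[ 9.14363039e-01  4.04895335e-01  1.82117218e-05]
 [ 4.04895331e-01 -9.14363035e-01  1.10798406e-04]
 [ 6.15138831e-05 -9.39361264e-05 -9.99999994e-01]]
```

```bash
python3 -c "
import cv2,numpy as np
a=cv2.imread('pics/top.png')[130:290,170:480];b=cv2.imread('pics/side.png')[120:360,170:480]
c=np.vstack([cv2.resize(a,None,fx=1.45,fy=1.45,interpolation=2),cv2.resize(b,None,fx=1.45,fy=1.45,interpolation=2)]);cv2.imwrite('pics/c1.png',c);print(c.shape)"
```

```text
(580, 450, 3)
```

View pics/c1.png

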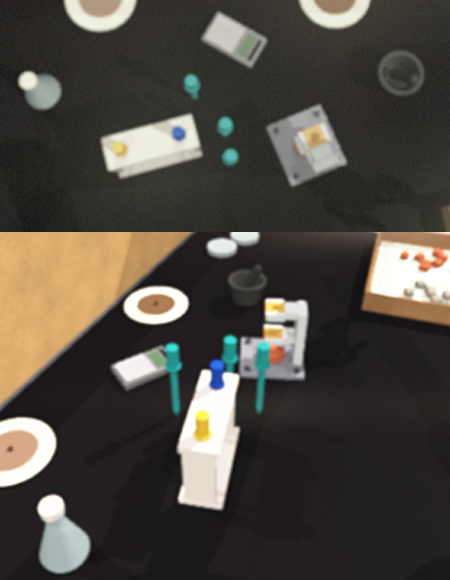

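The top view shows three turquoise look-alikes at about (302,188), (325,217) and (329,238). The blue knob is at (293,222) and yellow at (252,232), both in the white rack. The only rod with a blue knob in the rack is the one at (293,222). Next I triangulate by colour.

```bash
cat >> h.py <<'E'
HUE=dict(blue=(108,128,120),yellow=(20,32,130),teal=(82,98,90))
def blobs(f,c,amin=15):
    h=cv2.cvtColor(f['pixels'],cv2.COLOR_RGB2HSV); a,b,s=HUE[c]
    m=cv2.inRange(h,(a,s,50),(b,255,255)); n,l,st,ce=cv2.connectedComponentsWithStats(m)
    return [(ce[i].round(1),st[i]) for i in range(1,n) if st[i][4]>=amin]
E
python3 - <<'E'
from h import *
F={c:grab(c) for c in('top','side')}
for c in F:
    for k in HUE:
        for p,s in blobs(F[c],k): print(c,k,p,s,atz(F[c],p,.16).round(3))
    for d in viewer.silhouettes(c,'cone_rod'): print(c,'cone',d['position'],round(d['confidence'],2))
E
```

```text
top blue [111.1 113.5] [106 110  12   9  64] [0.845 0.579 0.16 ]
top blue [292.7 221.5] [290 218   7   8  43] [0.54  0.082 0.16 ]
top teal [279.5 173.1] [260 155  43  41 368] [0.671 0.118 0.16 ]
top teal [307.  252.1] [291 226  36  49 360] [0.46  0.045 0.16 ]
top teal [327.  278.1] [321 245  12  59 426] [ 0.394 -0.005  0.16 ]
top cone [327.6, 278.2] 0.81
top cone [275.6, 165.0] 0.79
top cone [448.2, 179.8] 0.64
top cone [306.3, 253.1] 0.62
top cone [293.8, 221.8] 0.51
side blue [589.5 107.3] [583  93  12  26 181] [-0.061 -0.847  0.16 ]
side blue [319.3 216.6] [314 207  12  21 181] [0.546 0.08  0.16 ]
side yellow [357.3 171.2] [354 170  10   4  25] [ 0.532 -0.132  0.16 ]
side yellow [309.2 254. ] [304 244  11  20 168] [0.514 0.194 0.16 ]
side teal [352.1 263.2] [332 240  38  42 431] [0.425 0.179 0.16 ]
side teal [253.6 252.1] [226 243  64  20 514] [0.622 0.24  0.16 ]
side teal [385.7 255.3] [351 244  62  24 503] [0.37  0.129 0.16 ]
side cone [250.9, 253.9] 0.9
side cone [319.4, 219.7] 0.76
side cone [354.1, 265.4] 0.61
side cone [394.2, 256.8] 0.56
```

```bash
cat >> h.py <<'E'
def Rz(a): return np.array([[np.cos(a),np.sin(a),0],[np.sin(a),-np.cos(a),0],[0,0,-1.]])
E
python3 - <<'E'
from h import *
q0=np.array(ctrl.observe()['joint_pos'])
for a in np.radians(np.arange(-180,180,15)):
    qs=[kinematics.ik([x,y,z],Rz(a)) for x,y,z in((.543,.081,.142),(.543,.081,.33),(.535,-.165,.33),(.535,-.165,.167))]
    if any(q is None for q in qs): print(round(np.degrees(a)),'none');continue
    print(round(np.degrees(a)),*[np.round(q,2) for q in qs[1:3]])
E
```

```text
-180 [ 0.36  0.48 -0.87  1.54  0.38  1.29  1.01] [ 0.74  0.48 -0.78  1.52  0.34  1.29  1.5 ]
-165 [ 0.41  0.52 -0.97  1.54  0.44  1.32  1.22] [ 0.78  0.5  -0.84  1.51  0.38  1.3   1.73]
-150 [ 0.48  0.58 -1.15  1.54  0.54  1.37  1.38] [ 0.91  0.6  -1.15  1.51  0.55  1.39  1.82]
-135 [ 0.48  0.58 -1.15  1.54  0.54  1.37  1.64] [ 0.91  0.6  -1.15  1.51  0.55  1.39  2.09]
-120 [ 0.48  0.58 -1.15  1.54  0.54  1.37  1.9 ] [ 0.91  0.6  -1.15  1.51  0.55  1.39  2.35]
-105 [ 0.48  0.58 -1.15  1.54  0.54  1.37  2.17] [-0.38  0.59  1.14  1.55 -0.54  1.35 -2.6 ]
-90 [ 0.48  0.58 -1.15  1.54  0.54  1.37  2.43] [-0.    0.41  0.4   1.54 -0.17  1.23 -2.72]
-75 [-0.85  0.57  1.14  1.58 -0.53  1.33 -2.53] [ 0.04  0.4   0.33  1.54 -0.13  1.22 -2.49]
-60 [-0.18  0.37 -0.02  1.56  0.01  1.21 -2.81] [ 0.09  0.4   0.25  1.54 -0.1   1.22 -2.26]
-45 [-0.13  0.37 -0.09  1.56  0.03  1.21 -2.58] [ 0.14  0.39  0.19  1.53 -0.08  1.22 -2.02]
-30 [-0.06  0.38 -0.18  1.56  0.07  1.21 -2.35] [ 0.18  0.39  0.12  1.53 -0.05  1.22 -1.79]
-15 [ 0.    0.39 -0.28  1.55  0.11  1.22 -2.13] [ 0.23  0.39  0.05  1.53 -0.02  1.
[... 405 characters left out ...]
9  1.23 -0.9 ] [ 0.45  0.4  -0.28  1.52  0.12  1.23 -0.38]
75 [ 0.13  0.41 -0.48  1.55  0.2   1.23 -0.64] [ 0.49  0.41 -0.34  1.52  0.14  1.23 -0.14]
90 [ 0.16  0.41 -0.53  1.55  0.22  1.24 -0.4 ] [ 0.53  0.42 -0.41  1.52  0.17  1.24  0.1 ]
105 [ 0.2   0.42 -0.59  1.55  0.24  1.24 -0.17] [ 0.56  0.42 -0.47  1.52  0.2   1.24  0.33]
120 [ 0.23  0.43 -0.64  1.55  0.27  1.25  0.07] [ 0.6   0.43 -0.53  1.52  0.23  1.25  0.57]
135 [ 0.26  0.44 -0.7   1.55  0.29  1.26  0.31] [ 0.63  0.44 -0.58  1.52  0.25  1.26  0.81]
150 [ 0.3   0.46 -0.75  1.55  0.32  1.27  0.54] [ 0.67  0.45 -0.64  1.52  0.28  1.26  1.04]
165 [ 0.33  0.47 -0.81  1.54  0.35  1.28  0.78] [ 0.71  0.46 -0.71  1.52  0.31  1.27  1.27]
```

Run:
```python
from h import *
R=Rz(np.radians(15))
for nm,xy,pts in(('stand',(.535,-.165),dict(upper_bushing=.135,lower_bushing=.072,stone_top=.03)),('rod',(.543,.081),dict(knob_mid=.161,cone_rod=.015,rack=0))):
    ctrl.movep([*xy,.34],R); f=grab('wrist'); save(f,'w_%s.png'%nm)
    print(nm,ctrl.observe()['clock'],f['o'].round(3),f['Rcw'][:,2].round(3))
    for n,z in pts.items():
        for d in viewer.spot_point('wrist',n)[:3]: print(n,np.round(d['position'],1),round(d['confidence'],2),atz(f,d['position'],z).round(4))
    for k in('blue','yellow'):
        for p,s in blobs(f,k,60): print(k,p,s,atz(f,p,.17).round(4))
a=np.hstack([cv2.imread('pics/w_%s.png'%n) for n in('stand','rod')]);cv2.imwrite('pics/c2.png',cv2.resize(a,(800,250),interpolation=3))
```

```text
stand 3.3333 [ 0.614 -0.146  0.482] [-0.306 -0.081 -0.949]
upper_bushing [319.4 163.3] 0.58 [ 0.5389 -0.1669  0.135 ]
lower_bushing [317.7 153.4] 0.61 [ 0.5373 -0.1652  0.072 ]
stone_top [317.4 148.1] 0.76 [ 0.5367 -0.1648  0.03  ]
blue [70.2 97.4] [  41   84   58   27 1215] [0.5472 0.0736 0.17  ]
yellow [318.2 164.2] [302 148  33  34 733] [ 0.5453 -0.1639  0.17  ]
rod 4.5 [0.623 0.099 0.482] [-0.305 -0.082 -0.949]
knob_mid [312.8 167.2] 0.89 [0.5479 0.0851 0.161 ]
knob_mid [299.9 218.2] 0.89 [0.4896 0.0845 0.161 ]
knob_mid [338.6 273.5] 0.61 [0.4344 0.0252 0.161 ]
cone_rod [347.6  78.9] 0.95 [0.6457 0.0636 0.015 ]
cone_rod [374.3 155.8] 0.84 [ 0.5537 -0.0046  0.015 ]
cone_rod [364.7 191.1] 0.73 [ 0.4979 -0.0073  0.015 ]
rack [277.1 147.8] 0.8 [0.5256 0.1377 0.    ]
blue [314.1 169.3] [303 155  24  30 567] [0.5482 0.0837 0.17  ]
yellow [208.7 168.8] [191 153  36  32 741] [0.5218 0.1854 0.17  ]
yellow [492.2 198.9] [479 192  26  16 240] [ 0.5646 -0.101   0.17  ]
yellow [518.4 223.5] [503 209  32  30 629] [ 0.5463 -0.139   0.17  ]
```

View pics/c2.png

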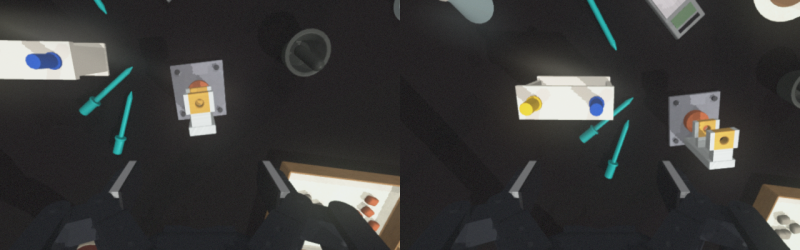

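Bushings appear at (319,163) in the stand picture, and all three points agree on an axis near (0.538,-0.166). In the rod picture the blue knob is at (314,169) in the rack and the teal rods are lying on the bench. Next I fit the knob's outline.

```bash
cat >> h.py <<'E'
from scipy.optimize import minimize
def hull(f,xy,rings):
    t=np.linspace(0,2*np.pi,24); P=np.array([proj(f,[xy[0]+r*np.cos(a),xy[1]+r*np.sin(a),z]) for z,r in rings for a in t])
    h=cv2.convexHull(P.astype(np.float32))[:,0]; return h
def fitknob(f,xy,base=.135):
    h=cv2.cvtColor(f['pixels'],cv2.COLOR_RGB2HSV); m=cv2.inRange(h,(105,100,35),(130,255,255))
    c=proj(f,[*xy,base+.026]); n,l,st,ce=cv2.connectedComponentsWithStats(m)
    i=1+np.argmin(np.linalg.norm(ce[1:]-c,axis=1)+1000*(st[1:,4]<20)); m=(l==i).astype(np.uint8); K=8
    x,y,w,hh=st[i][:4]; x-=12;y-=12;w+=24;hh+=24
    M=cv2.resize(m[y:y+hh,x:x+w],None,fx=K,fy=K,interpolation=1 if False else 0)
    def cost(p):
        A=np.zeros_like(M)
        for rings in([(base,.014),(base+.005,.014)],[(base+.005,.011),(base+.044,.011)]):
            cv2.fillConvexPoly(A,np.round((hull(f,p,rings)-[x,y]+.5)*K).astype(np.int32),1)
        return -(A&M).sum()/(A|M).sum()
    r=minimize(cost,xy,method='Nelder-Mead',options=dict(initial_simplex=np.array(xy)+[[0,0],[.006,0],[0,.006]],xatol=1e-4,fatol=1e-4))
    return r.x.round(4),-round(r.fun,3)
E
python3 - <<'E'
from h import *
for c in('wrist','top','side'): print(c,fitknob(grab(c),[.546,.083]))
ctrl.movep([.50,.075,.30],Rz(np.radians(15))); f=grab('wrist'); print(fitknob(f,[.546,.083])); print(f['o'])
p=proj(f,[.546,.083,.16]).astype(int);save(f,'k.png',(max(p[0]-70,0),max(p[1]-60,0),p[0]+70,p[1]+60),4); print(p)
E
```

```text
wrist (array([0.5533, 0.099 ]), np.float64(-262905210200378.3))
top (array([0.546, 0.083]), np.float64(-0.0))
side (array([0.5715, 0.0935]), np.float64(-0.0))
(array([0.5524, 0.0972]), np.float64(-226766126270293.22))
[0.57828489 0.094898   0.44177421]
[322 130]h.py:49: RuntimeWarning: overflow encountered in scalar negative
  return -(A&M).sum()/(A|M).sum()
```

View pics/k.png

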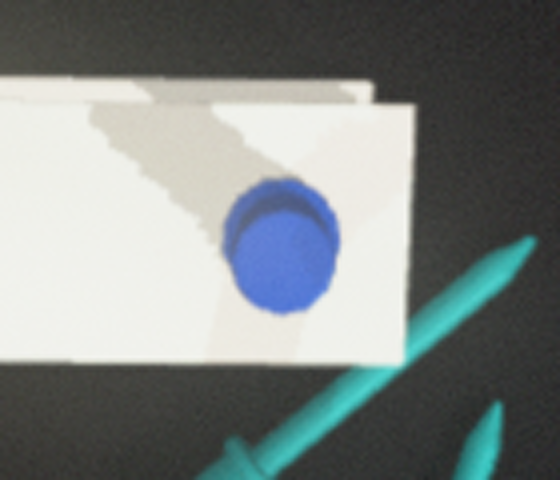

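The crop shows the blue knob (top disc at about (323,134) in the full frame) seated in the white rack. It is clearly blue, and the teal rods lie on the bench. The nonsense values came from an unsigned overflow in my fit, which I'll fix.

```bash
sed -i 's/return -(A&M).sum()\/(A|M).sum()/return -float((A\&M).sum())\/float((A|M).sum())/' h.py
python3 - <<'E'
from h import *
for c in('wrist','top','side'): print(c,fitknob(grab(c),[.546,.083]))
ctrl.movep([.546,.083,.30],Rz(np.radians(15))); f=grab('wrist'); print(fitknob(f,[.546,.083]),ctrl.observe()['wrist_force'])
E
```

```text
wrist (array([0.545 , 0.0832]), np.float64(0.768))
top (array([0.546, 0.083]), np.float64(0.0))
side (array([0.5468, 0.0768]), np.float64(0.8))
(array([0.5449, 0.0828]), np.float64(0.865)) [-1.67749658  0.07935426  0.83053976]
```

Run:
```python
from h import *
def st(t): s=ctrl.observe(); print(t,round(s['clock'],2),np.round(s['tool_pos'],4),np.round(s['wrist_force'],2),round(s['opening'],4))
ctrl.movep([.545,.083,.23],Rz(np.radians(15))); ctrl.move_l([.545,.083,.143],feed=.1); st('down')
eoat.close(40); ctrl.dwell(.2); st('closed')
ctrl.move_l([.545,.083,.335],feed=.12); ctrl.dwell(.3); st('up')
F={c:grab(c) for c in('side','wrist')}
save(F['side'],'s2.png',(240,60,440,300),2.5); 
print([ (blobs(F[c],'blue',20)) for c in F]); print(proj(F['side'],[.545,.083,.207]),proj(F['side'],[.545,.083,.335]))
```

```text
down 7.11 [0.5457 0.0831 0.1438] [-0.24 -0.46 -0.23] 0.0852
closed 7.91 [0.5451 0.0832 0.1432] [-0.46  1.26  2.51] 0.0209
up 9.96 [0.5449 0.083  0.3348] [-0.27 -0.59 -2.16] 0.0212
[[(array([323.2, 151.3]), array([313, 137,  15,  23,  73], dtype=int32))], [(array([318.8, 281.9]), array([ 292,  232,   54,   98, 4332], dtype=int32))]]
[318.91552751 201.82166839] [318.86441813 152.85591913]
```

View pics/s2.png

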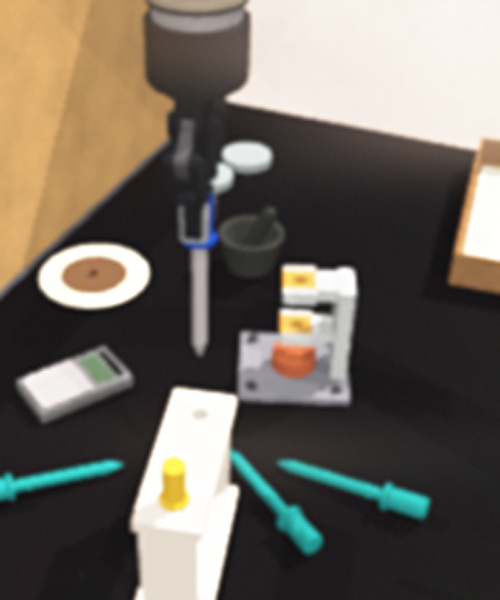

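The side picture shows the rod gripped by the blue knob and clear of the rack. Its tip is at about (320,201.6) against a predicted (319,201.8), so it hangs straight. Next is the stand.

Run:
```python
from h import *
def st(t): s=ctrl.observe(); print(t,round(s['clock'],2),np.round(s['tool_pos'],4),np.round(s['wrist_force'],2),round(s['opening'],4))
R=Rz(np.radians(15)); ctrl.movep([.538,-.166,.335],R); ctrl.move_l([.538,-.166,.280],feed=.1); ctrl.dwell(.2); st('above')  # tip .153
F={c:grab(c) for c in('side','wrist')}
for c in F:
  for n,X in dict(cone_tip=[.538,-.166,.153],upper_bushing=[.538,-.166,.135],lower_bushing=[.538,-.166,.072],stone_top=[.538,-.166,.03]).items():
    print(c,n,proj(F[c],X).round(1),[(np.round(d['position'],1),round(d['confidence'],2),atz(F[c],d['position'],X[2]).round(4)) for d in viewer.spot_point(c,n)[:2]])
for c in F:
    p=proj(F[c],[.538,-.166,.14]).astype(int); save(F[c],c+'3.png',(p[0]-50,p[1]-60,p[0]+50,p[1]+60),4)
cv2.imwrite('pics/c3.png',np.hstack([cv2.imread('pics/%s3.png'%c) for c in F]))
```

```text
above 11.94 [ 0.5385 -0.166   0.2808] [ 0.04 -0.52 -1.1 ] 0.0212
side cone_tip [359.6 166.4] [(array([286.6, 245.2]), 0.83, array([0.5727, 0.1869, 0.153 ])), (array([359.5, 167.2]), 0.72, array([ 0.5369, -0.1622,  0.153 ]))]
side upper_bushing [359.2 171.7] []
side lower_bushing [357.7 189.4] [(array([360.3, 187.8]), 0.63, array([ 0.5339, -0.1767,  0.072 ]))]
side stone_top [356.8 200.5] [(array([357.5, 199. ]), 0.83, array([ 0.5387, -0.1738,  0.03  ]))]
wrist cone_tip [317.7 187.7] [(array([193.4, 112.5]), 0.7, array([ 0.5737, -0.0516,  0.153 ])), (array([318.1, 188.2]), 0.69, array([ 0.5377, -0.1664,  0.153 ]))]
wrist upper_bushing [317.8 182.2] [(array([317.8, 182.8]), 0.71, array([ 0.5374, -0.1662,  0.135 ]))]
wrist lower_bushing [317.9 166.8] [(array([316.2, 169.1]), 0.84, array([ 0.5349, -0.1648,  0.072 ])), (array([316.2, 184.7]), 0.68, array([ 0.5173, -0.1695,  0.072 ]))]
wrist stone_top [318.  159.1] [(array([319.1, 157.8]), 0.96, array([ 0.5399, -0.1669,  0.03  ]))]
```

View pics/c3.png

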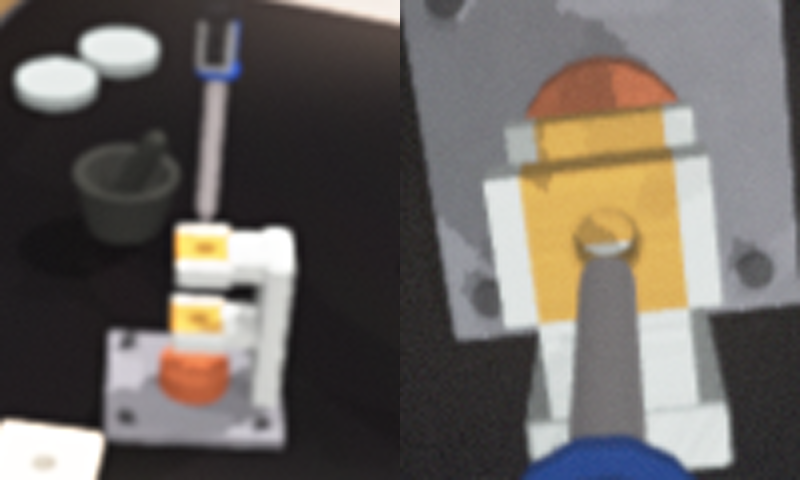

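The wrist view shows the tip at about (318.5,187) just above the bore centre at (318.7,182), matching projections within 1 mm, and the side view agrees. Inserting in steps while watching the forces.

```bash
cat > ins.py <<'E'
from h import *
import sys
xy=[float(sys.argv[1]),float(sys.argv[2])]
f0=np.array(ctrl.observe()['wrist_force'])
for t in map(float,sys.argv[3:]):
    ctrl.move_l([*xy,t+.1282],feed=.05); ctrl.dwell(.25); s=ctrl.observe(); d=np.array(s['wrist_force'])-f0
    print(t,round(s['clock'],2),np.round(s['tool_pos'],4),d.round(2),np.round(s['wrist_torque'],2),round(s['opening'],4))
    if np.linalg.norm(d)>6: print('STOP');break
E
python3 ins.py .538 -.166 .135 .12 .095 .078
```

```text
0.135 13.18 [ 0.5382 -0.166   0.2634] [-0.33 -0.06 -0.59] [ 0.01 -0.02 -0.01] 0.0213
0.12 13.88 [ 0.5382 -0.166   0.2485] [ 0.72  0.76 -0.07] [ 0.08 -0.02 -0.03] 0.021
0.095 14.78 [ 0.5382 -0.166   0.2235] [ 1.81 -0.1  -0.06] [ 0.02 -0.02 -0.03] 0.0208
0.078 15.52 [ 0.5382 -0.166   0.2065] [ 0.39 -0.34 -0.47] [-0.01 -0.01  0.  ] 0.0209
```

```bash
python3 ins.py .538 -.166 .066 .055 .042
python3 - <<'E'
from h import *
F={c:grab(c) for c in('side','wrist')}
s=ctrl.observe();print(s['tool_pos'],s['wrist_force'])
for c in F:
    p=proj(F[c],[.538,-.166,.1]).astype(int); save(F[c],c+'4.png',(p[0]-50,p[1]-60,p[0]+50,p[1]+60),4)
    print(c,p,proj(F[c],[.538,-.166,.0415]),[(np.round(d['position'],1),round(d['confidence'],2)) for d in viewer.spot_point(c,'cone_tip')])
cv2.imwrite('pics/c4.png',np.hstack([cv2.imread('pics/%s4.png'%c) for c in F]))
E
```

```text
0.066 16.16 [ 0.5382 -0.1661  0.1944] [ 1.18 -0.28  0.42] [ 0.03 -0.03 -0.02] 0.0209
0.055 16.77 [ 0.5382 -0.166   0.1834] [-0.04  0.1  -0.51] [-0.01 -0.02 -0.03] 0.0208
0.042 17.43 [ 0.5382 -0.166   0.1704] [ 0.79  0.88 -0.4 ] [-0.03 -0.04 -0.02] 0.0211
[ 0.53814153 -0.16602419  0.17037517] [-0.51873633  0.08142716 -1.85077999]
side [358 181] [357.04200467 197.54351129] [(array([318.3, 280.6]), 0.75), (array([330.4, 239.8]), 0.72), (array([288.3, 245.5]), 0.58), (array([348.2, 242.7]), 0.56), (array([356.7, 191.9]), 0.48)]
wrist [317 210] [317.85634547 187.05555531] [(array([157.1, 179.6]), 0.88), (array([151.8, 123.7]), 0.74), (array([318.9, 187.7]), 0.73)]
```

View pics/c4.png

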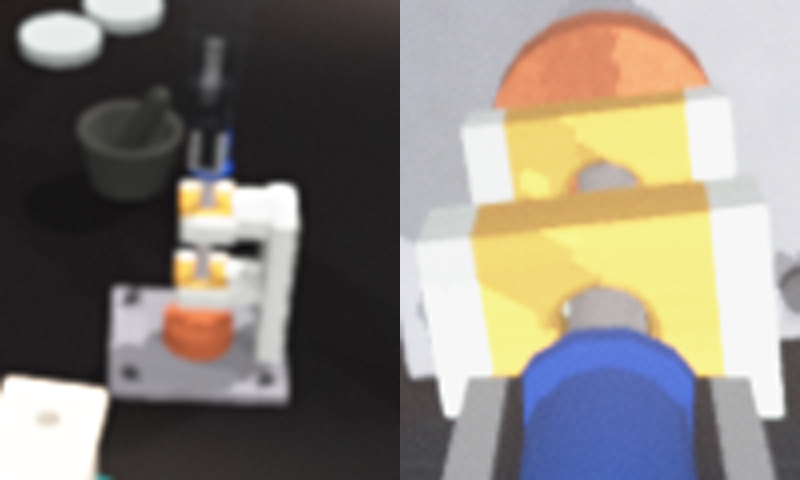

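Both views show the shaft through both bushings. The wrist view has it at (318,194) in the upper one and (318,167) in the lower, with the tip in front of the stone and side forces under 1.5 N. A final 2 mm down, then I hand in.

```bash
python3 ins.py .538 -.166 .040
python3 - <<'E'
from h import *
ctrl.dwell(.5); s=ctrl.observe(); print(s['clock'],s['tool_pos'],s['wrist_force'],np.abs(s['qvel']).max(),s['opening'])
workorder.close_job()
E
```

```text
0.04 18.13 [ 0.538  -0.166   0.1682] [ 1.64  0.2  -0.06] [ 0.01  0.04 -0.  ] 0.021
18.6333 [ 0.53799596 -0.166       0.16820779] [ 0.52452328  0.19345569 -2.09086039] 0.0014963943968786012 0.020669776531360484
the job is handed in; nothing more can be done
```

I took the blue-knobbed cone rod out of the rack and threaded it point down through the upper and then the lower bushing. I handed the job in at about 18.6 s with the fingers still holding the knob.

**Last checks:**
- **Fit:** the last side and wrist pictures, taken 2 mm above the final position, show the shaft through both bushings.
- **Height:** the point is about 10 mm above the stone. This comes from the arm's position and the grip height, because the bushings hide the tip in the pictures.
- **Forces:** side forces on the wrist stayed below 2 N. The vertical reading of about -2 N stayed close to its value with the rod hanging free, so the rod is not being forced.
- **At rest:** joint speeds were about 0.001 rad/s, and the fingers stayed closed on the knob at about 21 mm.

**What disagreed or failed:**
- **Knob position:** the top camera's outline fit failed, and the side camera put the knob about 6 mm off in y. I went by the wrist camera, and the grasp and insertion bore that out.
- **Teal look-alikes:** the three turquoise rods stood upright in my first pictures and were lying on the bench in the next ones. I had not moved the arm at all by then.
- **Other objects:** I sent no motion near the yellow rod, flask, mortar or scale, but I did not measure their positions again at the end.

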